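# Make up the cleaning kit and the joining kit for two rim shards

## Robot

A 6-joint arm with a two-finger parallel gripper is mounted at the origin on the work surface. World frame = base frame: x ahead of the robot, y to its left, z up, the work surface at z = 0. Lengths are in mm, angles in rad, forces in N, time in s.
With the tool pointing down it reaches from about 350 to 975 mm from the base axis. Payload 17.4 kg.
Tool frame: the origin (TCP) lies midway between the tips of the shut fingers; the grasp point (between the pads) lies 19 mm behind it; z points along the fingers, y is the line along which they close (so a half turn about z gives the same grasp; the last joint's range is limited). The gripper opens to 85 mm and grips with 20 to 120 N. Pads are 22 mm wide; open, the fingers measure 114 mm over their backs; the gripper's body (76 mm by 85 mm) begins 54 mm behind the grasp point. The pads swing forward as they close: fully open they stand 13 mm farther back than shut.
Start: joints at [-1.175, 0.116, 1.442, -0, 1.584, -0.038], TCP at [283.709, -612.488, 209.803] pointing down, gripper open.
Joint ranges: [-2.83, 2.83], [-0.83, 2.19], [0.07, 2.5], [-1.14, 4.28], [0.01, 3], [-2.97, 2.97]. Speed limits (rad/s): [1.89, 1.89, 2.22, 3.14, 3.14, 3.14].

## Interface

Orientations are given as a rotation vector (axis times angle).
In Python, from bench import bot gives the robot as it stands.
- The arm moves only by the tool move_arm, never from a script. Its argument "series" is a list of rows, each an object of numbers: "dx", "dy", "dz": the shift along the tool's x, y, z in units of 20 cm (1.0 is 20 cm); "spin": the turn about the tool's z in units of 120 degrees (1.0 is 120 degrees). In form: [{"dx": .., "dy": .., "dz": .., "spin": ..}, ...]. A call has exactly 10 rows; each row is the pose to reach, as a shift and turn from the pose commanded when the call began, along the tool's axes at that moment; what a row does not reach only later rows make up. A row lasts 1/8 s, in which the tool goes at most 62.5 mm and 10.7 degrees, less where a joint would pass 70% of its speed; a pose out of reach is approached as far as the arm can. A call with a number of a shift or a turn outside -1 to 1 is refused whole. A call with a gripper value outside its range is refused whole. "claw" is the finger opening in mm, from 0 to 85.4, set as the call begins (left out, the last holds). The fingers move at their own pace and stop on an object; the grip force is fixed at half the most. Time passes only in rows, so rows that repeat a pose let the fingers close, or fill a call up. It gives the time, the measured TCP pose, the force, the opening and the grip force at its end, in the units of the state.
- bot.get_state(): the state, without advancing time (a new reading comes with each control period).
- bot.read_camera(name): name is "scene" or "top"; returns a dict with "frame" (384x512x3 uint8, red, green, blue), "fx", "fy", "cx", "cy" (pixels), "k1" (the pictures are not rectified: a ray, as slopes to the right and down, at radius r is drawn at 1 + k1 r^2 times it, then the intrinsics apply), "view" (4x4, takes a point from world to camera coordinates). Camera axes: x right, y up, looking along -z (the intrinsics and any distortion apply to the point x, -y, -z); pixel columns grow to the right and rows downward; lengths in mm; the calibration is good to about 2 mm. A picture is of the moment at which its call begins. There is no depth.
- bot.job_done(): hands the job in; it is judged then, once.
The state is a dict: "clock": time; "qpos": joint angles; "joint_vel": joint speeds; "joint_torque": joint torques, N m; "tcp_pos": TCP position; "tcp_rot": TCP orientation; "ft_force": force on the tool from outside, world axes, zero at the start; "moment": the same for the moment, N m; "width": opening from 0.0 (shut) to 1.0 (fully open); "grasp_force": force on a finger pad.
Only numpy, scipy, OpenCV 4.12 (cv2) and the standard library are available. Lean on these libraries where they do the work, as an engineer would, in place of code of your own. Each camera call takes 0.05 s, during which the arm holds its last target. There are 200 camera calls.

## Task

Make up two kits at the pottery table. The grey tray is for cleaning: lay the plain terracotta rim shard in one of its compartments and the dental pick in the other; the blue tray is for joining: lay the white-banded shard in one compartment and stand the orange mixing cup in the other, with the white cup nested upright and fully down inside it. Lay both shards hollow side down, everything flat on the tray floors, and leave the black-banded shard and the amber jar where they are.

Things in the scene. Friction and masses are not known exactly. Their poses are not given: they have to be found in the camera images.
- grey_tray: Grey plastic tray, open topped, 180 along its x by 230 along its y, outer walls 18 high and 4 thick, floor 4 thick. A low rib 4 thick, its top 13 above the bench, runs along x through the middle and parts it into two compartments, each 172 (x) by 109 (y), with centres at y = +56 and -56. Origin: centre of its underside; z up. It does not slide. Sizes in mm.
- blue_tray: Blue plastic tray, open topped, 180 along its x by 230 along its y, outer walls 18 high and 4 thick, floor 4 thick. A low rib 4 thick, its top 13 above the bench, runs along x through the middle and parts it into two compartments, each 172 (x) by 109 (y), with centres at y = +56 and -56. Origin: centre of its underside; z up. It does not slide. Sizes in mm.
- plain_shard: Curved terracotta rim shard lying hollow side down like a low bridge: 69 long along its x (the curved way), 40 wide along its y (straight, parallel ends to grip across), 17 high at mid-length, 9 thick. Bare terracotta all over, no band. Origin: centre of its underside, on the plane it rests on; z up. Loose, about 60 g. Sizes in mm.
- white_band_shard: Curved terracotta rim shard lying hollow side down like a low bridge: 69 long along its x (the curved way), 40 wide along its y (straight, parallel ends to grip across), 17 high at mid-length, 9 thick. A white painted band 21 wide runs along its top. Origin: centre of its underside, on the plane it rests on; z up. Loose, about 60 g. Sizes in mm.
- black_band_shard: Curved terracotta rim shard lying hollow side down like a low bridge: 69 long along its x (the curved way), 40 wide along its y (straight, parallel ends to grip across), 17 high at mid-length, 9 thick. A black painted band 21 wide runs along its top. Not part of either kit. Origin: centre of its underside, on the plane it rests on; z up. Loose, about 60 g. Sizes in mm.
- dental_pick: Dental pick lying along its x: square bone-coloured handle 90 long, 10 wide and 10 high, with a thin steel hook at each end, 150 overall. Origin: under the middle of the handle (its centre of mass), on the plane it rests on; z up. Loose, about 30 g. Sizes in mm.
- orange_cup: Orange plastic mixing cup, open, tapered: 55 high, 58 outside diameter at the rim, 46 at the foot, wall 3, floor 4 thick (inside 40 across at the bottom, 52 at the mouth). Origin: centre of its underside; z up. Loose, about 40 g. Sizes in mm.
- white_cup: White plastic mixing cup, slim, open, tapered: 85 high, 44 outside diameter at the rim, 30 at the foot, wall 2.5. Seated in the orange cup its foot stands on the orange cup's floor, 4 above the orange cup's underside, with about 5 play all round, and its top 34 stands out above the orange rim. Origin: centre of its underside; z up. Loose, about 30 g. Sizes in mm.
- amber_jar: Small amber glass adhesive jar with a brass-coloured cap, 34 diameter, 48 high. Origin: centre of its underside. Loose; not part of either kit. Sizes in mm.

How it is judged:
By the outcome, as a careful person would: the job done as asked, in the order asked, and still so for the second after the job is handed in, with the robot touching nothing.
It also fails if it takes over 128 s, if anything falls off the work surface, if the arm or the gripper's body presses on something with over 40 N, if the wrist force passes 120 N, or if a joint passes its speed limit or range.

## Working session

There is one attempt and no reset: what is moved stays moved. The work goes in short steps, Python scripts to look and compute and a tool call to move; the robot and the scene stay as the last step left them, time stands still between calls to the robot, and variables do not carry over. Pictures are saved under pics/ and viewed, at most 14 in all, crops included, and the job is handed in when it is done.

Besides the shell and the picture viewer there is one more tool, called as name(argument=value, ...) on one line, values as JSON. move_arm: Moves the arm, as the interface text tells. Shifts and turns lie within -1 to 1; 1 stands for 20 cm of shift or 120 degrees of turn. Its arguments: {"type":"object","properties":{"series":{"type":"array"},"claw":{"type":"number"}},"required":["series"]}

```bash
mkdir -p pics; ls; cat > h.py <<'E'
import numpy as np, cv2
from bench import bot
def cam(n):
    c=bot.read_camera(n); return c
def save(c,p): cv2.imwrite(p,cv2.cvtColor(c["frame"],cv2.COLOR_RGB2BGR))
def K(c): return np.array([[c["fx"],0,c["cx"]],[0,c["fy"],c["cy"]],[0,0,1.]])
def ray(c,uv,z):
    "pixels (N,2) -> world points on plane z"
    p=cv2.undistortPoints(np.float64(uv).reshape(-1,1,2),K(c),np.array([c["k1"],0,0,0.])).reshape(-1,2)
    V=np.array(c["view"]);R=V[:3,:3];o=-R.T@V[:3,3]
    d=np.c_[p[:,0],-p[:,1],-np.ones(len(p))]@R
    return o+d*((z-o[2])/d[:,2])[:,None]
def proj(c,P):
    V=np.array(c["view"]);q=np.atleast_2d(P)@V[:3,:3].T+V[:3,3]
    q=q*[1,-1,-1]
    return cv2.projectPoints(q,np.zeros(3),np.zeros(3),K(c),np.array([c["k1"],0,0,0.]))[0].reshape(-1,2)
E
python3 - <<'E'
from h import *
for n in("top","scene"):
    c=cam(n);save(c,f"pics/{n}0.png");V=np.array(c["view"]);print(n,c["fx"],c["k1"],-V[:3,:3].T@V[:3,3])
s=bot.get_state();print(s)
E
```

```text
pics
top 424.88358504029384 -0.09061580142911832 [ 391.88666745   -2.2706627  1202.79378052]
scene 457.80387464625244 -0.054350982017675284 [921.64747378 555.42194282 793.26791609]
{'clock': 0.1, 'qpos': array([-1.17478708e+00,  1.16404817e-01,  1.44221073e+00,  1.53373362e-05,
        1.58398191e+00, -3.78398313e-02]), 'joint_vel': array([-0.00030934, -0.00211296, -0.00090224, -0.00085023,  0.0007518 ,
       -0.00112404]), 'joint_torque': array([ 3.21563879e-03, -7.33662128e+01, -6.33785748e+01,  1.08502475e-04,
        5.28554170e-03, -5.08810751e-05]), 'tcp_pos': array([ 283.64405007, -612.29769706,  209.15077599]), 'tcp_rot': array([-3.06699795e+00, -6.75943283e-01,  2.57363296e-04]), 'ft_force': array([ 0.1128654 , -0.57152887,  0.10617274]), 'moment': array([-0.02416441,  0.03484877, -0.0091037 ]), 'grasp_force': 0.0, 'width': 0.9975128997329127}
```

View pics/top0.png

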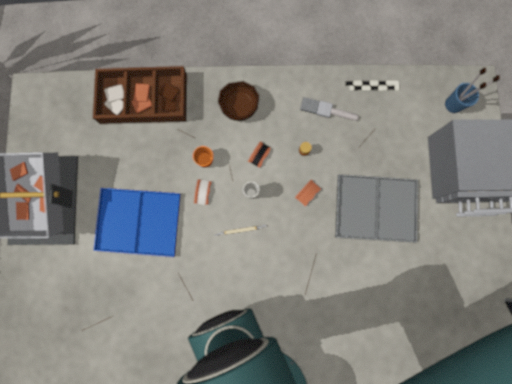

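View pics/scene0.png

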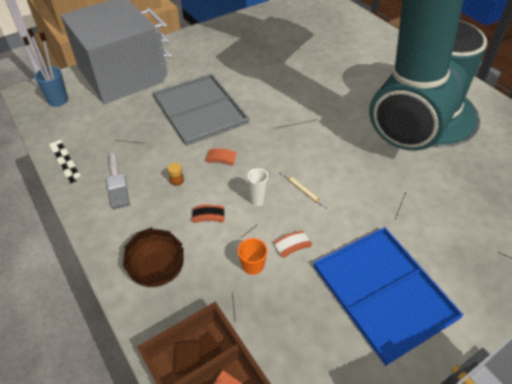

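Top view (image up = +x, left = +y): orange cup (204,157), white-banded shard (204,192), black-banded (261,154), white cup (251,190), jar (306,148), plain shard (308,192), pick (241,231), blue tray (139,222), grey tray (377,208). The scene view shows the same things. Next I'll measure by colour masks.

```bash
cat >> h.py <<'E'
def blob(c,win,f,hull=False):
    "largest blob of mask f(hsv) within window (u0,v0,u1,v1): contour, full-image px (4x upsampled)"
    u0,v0,u1,v1=win; k=4
    im=cv2.resize(c["frame"][v0:v1,u0:u1],None,fx=k,fy=k,interpolation=cv2.INTER_CUBIC)
    h=cv2.cvtColor(im,cv2.COLOR_RGB2HSV).astype(int)
    m=f(h[...,0],h[...,1],h[...,2]).astype(np.uint8)
    cs=cv2.findContours(m,cv2.RETR_EXTERNAL,cv2.CHAIN_APPROX_NONE)[0]
    q=max(cs,key=cv2.contourArea).reshape(-1,2)
    return (q+.5)/k-.5+[u0,v0]
def rect(c,win,f,z):
    P=ray(c,blob(c,win,f),z)[:,:2]
    (x,y),(w,h),a=cv2.minAreaRect(P.astype(np.float32))
    if w<h: w,h,a=h,w,a+90
    return np.round([x,y,w,h,(a+90)%180-90],1)   # long axis angle, deg in world
E
cat > m.py <<'E'
from h import *
c=cam("top"); f=c["frame"]
red=lambda h,s,v:((h<14)|(h>170))&(s>90)
shardw=lambda h,s,v:(((h<14)|(h>170))&(s>70))|(v>185)
print("plain",rect(c,(290,172,328,212),red,8))
print("wband",rect(c,(190,174,220,210),shardw,8))
print("bband",rect(c,(244,136,278,172),lambda h,s,v:red(h,s,v)|(v<60),8))
print("pick",rect(c,(212,215,275,245),lambda h,s,v:(s>45)&(v>150),5))
print("orange",rect(c,(188,141,220,173),lambda h,s,v:(s>150),55))
print("whitecup",rect(c,(236,174,268,206),lambda h,s,v:(s<40)&(v>175),85))
print("amber",rect(c,(294,136,318,160),lambda h,s,v:(s>90),45))
print("blue",rect(c,(85,175,190,265),lambda h,s,v:(h>95)&(h<130)&(s>140),18))
print("grey",rect(c,(325,165,428,250),lambda h,s,v:(v<118),18))
for u,v in((377,190),(330,190),(251,190),(241,231),(270,231)):print(f[v,u],end=" ")
big=cv2.resize(f[135:250,185:425],None,fx=3.3,fy=3.3,interpolation=cv2.INTER_CUBIC)
cv2.imwrite("pics/top_crop.png",big[...,::-1])
E
python3 m.py
```

```text
plain [ 558.7 -150.1   68.7   40.1  -43.6]
wband [566.3 150.6  71.1  43.2  -8.3]
bband [673.1 -14.3  68.   40.7 -31.1]
pick [459.   33.7  71.6  10.2 -83.5]
orange [659.  141.3  57.2  50.7  45. ]
whitecup [579.5  10.   42.5  34.4  79.6]
amber [ 678.7 -141.4   40.2   31.2  -30.7]
blue [483.7 334.3 227.9 174.9  85. ]
grey [ 511.1 -346.2  236.4  175.6   85.3]
[116 118 118] [160 158 149] [166 165 158] [199 189 166] [167 165 155]
```

View pics/top_crop.png

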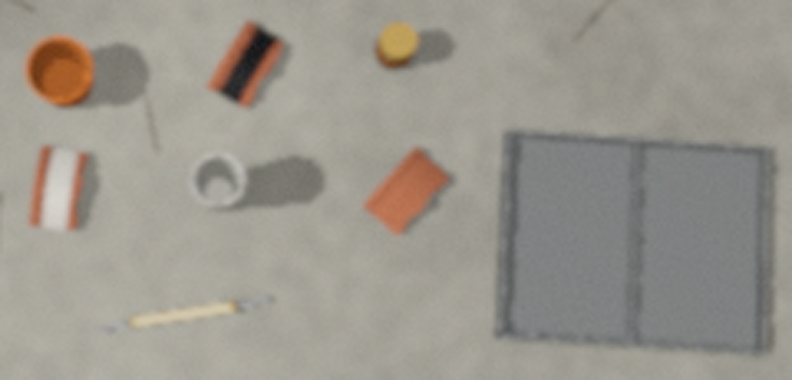

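The crop shows the rims and handle clearly; the pick handle runs from crop (130,322) to (235,306). Now I'll refine the pick, cups and grey tray.

```bash
cat >> h.py <<'E'
from scipy.optimize import least_squares
def rim(c,win,f,z,r):
    "rim centre: known radius fitted to the contour half away from the camera's nadir"
    P=ray(c,blob(c,win,f),z)[:,:2]
    V=np.array(c["view"]);n=(-V[:3,:3].T@V[:3,3])[:2]
    x=P.mean(0);d=(x-n)/np.linalg.norm(x-n)
    for _ in range(4):
        Q=P[(P-x)@d>0]
        R=least_squares(lambda t:np.hypot(*(Q-t).T)-r,x,loss="soft_l1");x=R.x
    return np.round(x,1),round(float(np.abs(R.fun).mean()),2)
def to(*wps):
    "waypoints (x,y,z,phi) -> rows in tool units; phi=closing axis world deg"
    s=bot.get_state();from scipy.spatial.transform import Rotation as Ro
    R=Ro.from_rotvec(s["tcp_rot"]).as_matrix();p=s["tcp_pos"];a=np.degrees(np.arctan2(R[1,1],R[0,1]))
    print("now",p.round(1),"phi",a.round(1),"q",s["qpos"].round(2),"t",s["clock"],"w",round(s["width"]*85.4,1),"F",s["ft_force"].round(1),"g",round(s["grasp_force"],1))
    for w in wps:
        d=R.T@(np.array(w[:3])-p)/200; ph=(w[3]-a+180)%360-180
        print(w,"-> dx %.3f dy %.3f dz %.3f spin %.3f"%(*d,-ph/120))
E
cat > m2.py <<'E'
from h import *
c=cam("top")
for t in(25,35,45):print("pick",rect(c,(212,215,275,245),lambda h,s,v:(s>t)&(v>172),5))
for t in(120,160):print("orange",rim(c,(188,141,220,173),lambda h,s,v:(s>t),55,29))
for t in(170,178,186):print("white",rim(c,(236,174,268,206),lambda h,s,v:(s<40)&(v>t),85,22))
for t in(126,132,138):print("grey",rect(c,(328,168,428,250),lambda h,s,v:(v<t)&(s<20),14))
s=cam("scene")
print("orange sc",rim(s,(230,230,275,280),lambda h,s,v:s>150,55,29))
print("white sc",rim(s,(240,160,275,212),lambda h,s,v:(v>195),85,22))
to((558.7,-150.1,120,46.4),(558.7,-150.1,1,46.4))
E
python3 m2.py
```

```text
pick [456.4  45.6  91.3  15.6 -82.7]
pick [456.6  45.4  90.8  11.8 -82.3]
pick [453.6  62.1  56.3   9.3 -84. ]
orange (array([658.8, 142.2]), 0.77)
orange (array([656.6, 140.9]), 1.48)
white (array([586.1,  23.6]), 6.56)
white (array([561.6,  14.5]), 1.78)
white (array([560.1,  14.1]), 0.38)
grey [ 511.3 -347.1  239.4  180.2   85.1]
grey [ 511.3 -346.9  240.6  182.    85.3]
grey [ 511.4 -347.   242.1  184.7   85.2]
orange sc (array([660.3, 147.8]), 0.45)
white sc (array([557.7,  13.2]), 0.33)
now [ 283.7 -612.4  209.5] phi -65.1 q [-1.17  0.12  1.44  0.    1.58 -0.04] t 0.25 w 85.5 F [-0.9 -0.7  0.1] g 0.0
(558.7, -150.1, 120, 46.4) -> dx 2.219 dy -1.519 dz 0.448 spin -0.930
(558.7, -150.1, 1, 46.4) -> dx 2.219 dy -1.519 dz 1.043 spin -0.930
```

move_arm(series=[{"dx": 0.05,"dy": -0.034,"dz": 0,"spin": -0.04},{"dx": 0.15,"dy": -0.1,"dz": 0,"spin": -0.1},{"dx": 0.27,"dy": -0.19,"dz": 0,"spin": -0.18},{"dx": 0.4,"dy": -0.27,"dz": 0,"spin": -0.26},{"dx": 0.52,"dy": -0.36,"dz": 0,"spin": -0.34},{"dx": 0.64,"dy": -0.44,"dz": 0,"spin": -0.42},{"dx": 0.76,"dy": -0.52,"dz": 0,"spin": -0.5},{"dx": 0.86,"dy": -0.59,"dz": 0,"spin": -0.57},{"dx": 0.94,"dy": -0.65,"dz": 0,"spin": -0.61},{"dx": 1,"dy": -0.68,"dz": 0,"spin": -0.63}], claw=85)

```text
clock: 1.5
tcp_pos: [408.4, -404.3, 209.9]
tcp_rot: [2.007, 2.416, -0.0]
ft_force: [0.4, 0.3, 0.3]
width: 0.997
grasp_force: 0.0
```

```bash
python3 -c "
from h import *
to((558.7,-150.1,60,46.4))"
```

```text
now [ 408.4 -404.3  209.9] phi 10.6 q [-0.82 -0.1   1.66 -0.    1.58 -1.01] t 1.5 w 85.2 F [0.4 0.3 0.3] g 0.0
(558.7, -150.1, 60, 46.4) -> dx 1.112 dy 0.972 dz 0.749 spin -0.299
```

move_arm(series=[{"dx": 0.06,"dy": 0.06,"dz": 0,"spin": -0.03},{"dx": 0.18,"dy": 0.17,"dz": 0,"spin": -0.08},{"dx": 0.32,"dy": 0.31,"dz": 0.05,"spin": -0.14},{"dx": 0.46,"dy": 0.45,"dz": 0.12,"spin": -0.2},{"dx": 0.6,"dy": 0.58,"dz": 0.2,"spin": -0.25},{"dx": 0.73,"dy": 0.71,"dz": 0.3,"spin": -0.299},{"dx": 0.84,"dy": 0.82,"dz": 0.38,"spin": -0.299},{"dx": 0.93,"dy": 0.9,"dz": 0.45,"spin": -0.299},{"dx": 0.98,"dy": 0.95,"dz": 0.5,"spin": -0.299},{"dx": 1,"dy": 0.972,"dz": 0.5,"spin": -0.299}])

```text
clock: 2.75
tcp_pos: [562.9, -172.6, 109.1]
tcp_rot: [-1.167, -2.916, 0.0]
ft_force: [-0.0, 0.0, -0.5]
width: 0.994
grasp_force: 0.0
```

```bash
python3 -c "
from h import *
to((558.7,-150.1,40,46.4),(558.7,-150.1,2,46.4))"
```

```text
now [ 562.9 -172.6  109.1] phi 46.4 q [-0.34 -0.03  1.75 -0.    1.42 -1.15] t 2.75 w 84.9 F [-0.   0.  -0.5] g 0.0
(558.7, -150.1, 40, 46.4) -> dx 0.093 dy 0.067 dz 0.346 spin -0.000
(558.7, -150.1, 2, 46.4) -> dx 0.092 dy 0.067 dz 0.536 spin -0.000
```

Down over the shard, then close.

move_arm(series=[{"dx": 0.03,"dy": 0.02,"dz": 0.03,"spin": 0},{"dx": 0.07,"dy": 0.05,"dz": 0.1,"spin": 0},{"dx": 0.09,"dy": 0.065,"dz": 0.18,"spin": 0},{"dx": 0.092,"dy": 0.067,"dz": 0.27,"spin": 0},{"dx": 0.092,"dy": 0.067,"dz": 0.36,"spin": 0},{"dx": 0.092,"dy": 0.067,"dz": 0.43,"spin": 0},{"dx": 0.092,"dy": 0.067,"dz": 0.48,"spin": 0},{"dx": 0.092,"dy": 0.067,"dz": 0.52,"spin": 0},{"dx": 0.092,"dy": 0.067,"dz": 0.536,"spin": 0},{"dx": 0.092,"dy": 0.067,"dz": 0.536,"spin": 0}])

```text
clock: 4.0
tcp_pos: [558.9, -150.7, 2.7]
tcp_rot: [1.168, 2.916, 0.0]
ft_force: [-0.6, -0.7, 0.4]
width: 0.998
grasp_force: 0.0
```

move_arm(series=[{"dx": 0,"dy": 0,"dz": 0,"spin": 0},{"dx": 0,"dy": 0,"dz": 0,"spin": 0},{"dx": 0,"dy": 0,"dz": 0,"spin": 0},{"dx": 0,"dy": 0,"dz": 0,"spin": 0},{"dx": 0,"dy": 0,"dz": 0,"spin": 0},{"dx": 0,"dy": 0,"dz": 0,"spin": 0},{"dx": 0,"dy": 0,"dz": 0,"spin": 0},{"dx": 0,"dy": 0,"dz": 0,"spin": 0},{"dx": 0,"dy": 0,"dz": -0.02,"spin": 0},{"dx": 0,"dy": 0,"dz": -0.05,"spin": 0}], claw=20)

```text
clock: 5.25
tcp_pos: [558.8, -150.7, 12.9]
tcp_rot: [-1.168, -2.916, -0.0]
ft_force: [0.4, 0.1, 0.1]
width: 0.234
grasp_force: 0.0
```

```bash
python3 -c "
from h import *
print(np.array([511,-347])+56*np.array([np.sin(np.radians(5)),np.cos(np.radians(5))]),np.array([511,-347])-56*np.array([np.sin(np.radians(5)),np.cos(np.radians(5))]))
print(np.array([484,334])+56*np.array([np.sin(np.radians(5)),np.cos(np.radians(5))]),np.array([484,334])-56*np.array([np.sin(np.radians(5)),np.cos(np.radians(5))]))
to((506,-403,100,-5),(558.7,-150.1,100,46))"
```

```text
[ 515.88072159 -291.21309691] [ 506.11927841 -402.78690309]
[488.88072159 389.78690309] [479.11927841 278.21309691]
now [ 558.8 -150.7   12.9] phi 46.3 q [-0.31  0.03  1.86  0.    1.25 -1.12] t 5.25 w 20.0 F [0.4 0.1 0.1] g 0.0
(506, -403, 100, -5) -> dx -0.680 dy -1.095 dz -0.435 spin 0.428
(558.7, -150.1, 100, 46) -> dx 0.002 dy 0.002 dz -0.435 spin 0.003
```

The fingers closed fully, so the grip missed. I'll look.

```bash
python3 - <<'E'
from h import *
a=cam("top");b=cam("scene")
A=cv2.resize(a["frame"][150:230,250:350],None,fx=4,fy=4,interpolation=cv2.INTER_CUBIC)
B=cv2.resize(b["frame"][100:200,160:260],None,fx=4,fy=3.2,interpolation=cv2.INTER_CUBIC)
cv2.imwrite("pics/miss.png",np.hstack([A,B])[...,::-1])
E
```

```text
(no output)
```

View pics/miss.png

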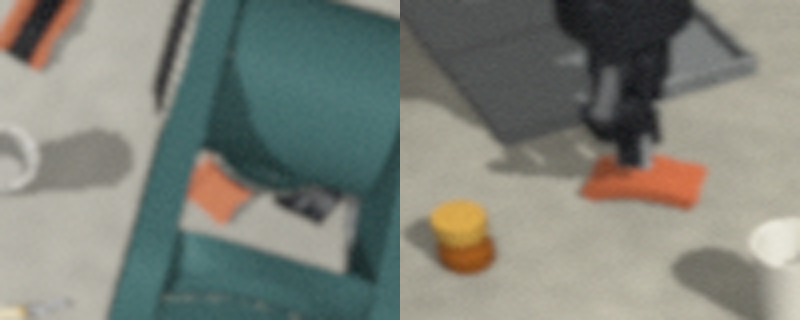

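move_arm(series=[{"dx": 0,"dy": 0,"dz": -0.1,"spin": 0},{"dx": 0,"dy": 0,"dz": -0.25,"spin": 0},{"dx": -0.1,"dy": -0.1,"dz": -0.4,"spin": 0},{"dx": -0.25,"dy": -0.25,"dz": -0.4,"spin": 0},{"dx": -0.45,"dy": -0.45,"dz": -0.4,"spin": 0},{"dx": -0.6,"dy": -0.6,"dz": -0.4,"spin": 0},{"dx": -0.7,"dy": -0.7,"dz": -0.4,"spin": 0},{"dx": -0.75,"dy": -0.75,"dz": -0.4,"spin": 0},{"dx": -0.75,"dy": -0.75,"dz": -0.4,"spin": 0},{"dx": -0.75,"dy": -0.75,"dz": -0.4,"spin": 0}], claw=85)

```text
clock: 6.6
tcp_pos: [564.0, -361.6, 92.7]
tcp_rot: [-1.167, -2.917, -0.0]
ft_force: [0.6, 0.1, -0.7]
width: 0.994
grasp_force: 0.0
```

```bash
python3 - <<'E'
from h import *
c=cam("top");save(c,"pics/top1.png")
red=lambda h,s,v:((h<14)|(h>170))&(s>90)
print(rect(c,(290,172,328,212),red,8))
s=cam("scene");print(rect(s,(195,140,245,172),red,8),rect(s,(265,225,318,262),lambda h,s,v:red(h,s,v)|(v>190),8))
to((558.7,-150.1,60,46.4))
E
```

```text
[ 558.7 -150.2   68.6   40.   -43.7]
[ 554.8 -148.5   71.3   54.2  -43.7] [563.  151.4  72.5  48.7  -8.7]
now [ 564.  -361.7   92.8] phi 46.4 q [-0.61  0.16  1.59  0.    1.4  -1.42] t 6.7 w 84.8 F [ 0.4  0.2 -0.1] g 0.0
(558.7, -150.1, 60, 46.4) -> dx 0.749 dy 0.748 dz 0.164 spin -0.000
```

View pics/top1.png

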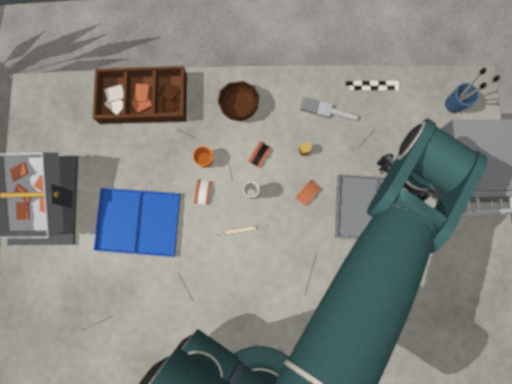

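```bash
python3 - <<'E'
from h import *
a=cam("top");b=cam("scene");p=np.array([564,-361.6,92.7])
for c in(a,b):print(proj(c,[p,p+[0,0,19],p+[0,0,100]]).round(0).tolist())
print(ray(a,[[387,162]],105),ray(a,[[404,175]],180))
save(b,"pics/sc1.png")
E
```

```text
[[390.0, 185.0], [393.0, 184.0], [403.0, 178.0]]
[[173.0, 84.0], [172.0, 78.0], [167.0, 49.0]]
[[ 623.80798654 -352.53637631  105.        ]] [[ 574.64391769 -369.35571485  180.        ]]
```

View pics/sc1.png

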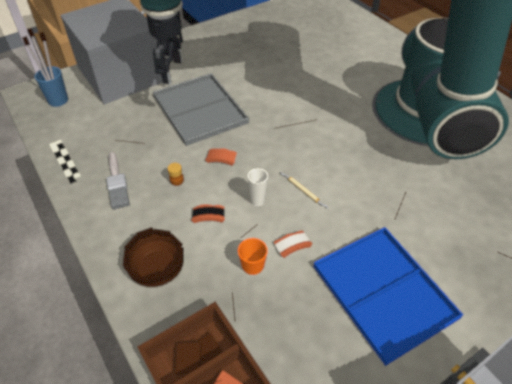

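Scene view: the gripper hangs at about (165,60), near finger tip about (162,78); predicted TCP (173,84). I'll overlay the predicted tips to check the tool geometry.

```bash
python3 - <<'E'
from h import *
a=cam("top");b=cam("scene");p=np.array([564,-361.6,92.7]);d=np.array([.69,.724,0]);x=np.array([-.724,.69,0])
pts=[p,p+42.5*d+[0,0,13],p-42.5*d+[0,0,13],p+[0,0,73],p+40*x]
col=[(255,0,0),(0,255,0),(0,255,255),(255,255,0),(255,0,255)]
o=[]
for c,(u,v) in((a,(350,100)),(b,(110,0))):
    k=4;im=cv2.resize(c["frame"][v:v+110,u:u+100],None,fx=k,fy=k,interpolation=cv2.INTER_CUBIC)
    im=cv2.convertScaleAbs(im,alpha=1.7,beta=20)
    for q,cl in zip(proj(c,pts),col):cv2.circle(im,tuple(int(t) for t in ((q-[u,v]+.5)*k)),4,cl,2)
    o.append(im)
cv2.imwrite("pics/tips.png",np.hstack(o)[...,::-1])
E
```

```text
(no output)
```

View pics/tips.png

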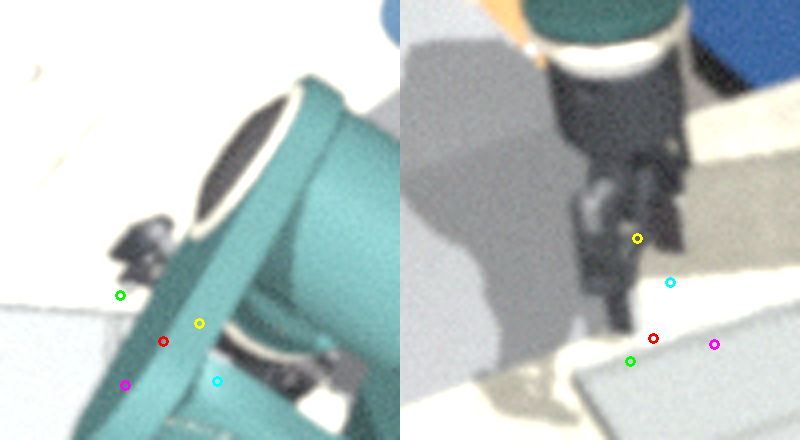

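```bash
python3 - <<'E'
from h import *
a=cam("top");b=cam("scene")
for z in(90,106,115,125,135,145):print(z,ray(a,[[382.5,171]],z)[0,:2].round(1),ray(b,[[165.5,82]],z)[0,:2].round(1))
E
```

```text
90 [ 602.5 -343.5] [ 574.7 -383.7]
106 [ 599.4 -338.6] [ 582.6 -362.3]
115 [ 597.7 -335.8] [ 587.  -350.3]
125 [ 595.9 -332.7] [ 591.9 -336.9]
135 [ 594.  -329.7] [ 596.9 -323.6]
145 [ 592.1 -326.6] [ 601.8 -310.2]
```

Triangulated, the near tip is at about (595,-332,128), which is 22 mm higher than the stated geometry predicts, and that explains closing above the shard. I'll go back over the shard and come down carefully on force.

move_arm(series=[{"dx": 0.05,"dy": 0.05,"dz": 0,"spin": 0},{"dx": 0.15,"dy": 0.15,"dz": 0,"spin": 0},{"dx": 0.28,"dy": 0.28,"dz": 0,"spin": 0},{"dx": 0.42,"dy": 0.42,"dz": 0.05,"spin": 0},{"dx": 0.55,"dy": 0.55,"dz": 0.1,"spin": 0},{"dx": 0.65,"dy": 0.65,"dz": 0.17,"spin": 0},{"dx": 0.72,"dy": 0.72,"dz": 0.25,"spin": 0},{"dx": 0.75,"dy": 0.75,"dz": 0.33,"spin": 0},{"dx": 0.75,"dy": 0.75,"dz": 0.4,"spin": 0},{"dx": 0.75,"dy": 0.75,"dz": 0.44,"spin": 0}], claw=60)

```text
clock: 8.25
tcp_pos: [558.6, -151.2, 3.4]
tcp_rot: [-1.169, -2.915, 0.0]
ft_force: [0.4, 0.6, -1.0]
width: 0.704
grasp_force: 0.0
```

move_arm(series=[{"dx": 0,"dy": 0,"dz": 0.005,"spin": 0},{"dx": 0,"dy": 0,"dz": 0.01,"spin": 0},{"dx": 0,"dy": 0,"dz": 0.015,"spin": 0},{"dx": 0,"dy": 0,"dz": 0.02,"spin": 0},{"dx": 0,"dy": 0,"dz": 0.025,"spin": 0},{"dx": 0,"dy": 0,"dz": 0.03,"spin": 0},{"dx": 0,"dy": 0,"dz": 0.035,"spin": 0},{"dx": 0,"dy": 0,"dz": 0.04,"spin": 0},{"dx": 0,"dy": 0,"dz": 0.045,"spin": 0},{"dx": 0,"dy": 0,"dz": 0.05,"spin": 0}])

```text
clock: 9.5
tcp_pos: [558.8, -150.7, -5.5]
tcp_rot: [1.168, 2.916, -0.0]
ft_force: [-0.1, 1.1, 0.5]
width: 0.705
grasp_force: 0.0
```

```bash
python3 - <<'E'
from h import *
to((558.7,-150.1,-8,46.4))
b=cam("scene");u,v=180,85
im=cv2.resize(b["frame"][v:v+90,u:u+80],None,fx=6,fy=6,interpolation=cv2.INTER_CUBIC)
cv2.imwrite("pics/str.png",cv2.convertScaleAbs(im,alpha=1.5,beta=15)[...,::-1])
E
```

```text
now [ 558.8 -150.7   -5.5] phi 46.3 q [-0.31  0.05  1.87 -0.    1.22 -1.12] t 9.5 w 60.2 F [-0.1  1.1  0.5] g 0.0
(558.7, -150.1, -8, 46.4) -> dx 0.003 dy 0.002 dz 0.013 spin -0.001
```

View pics/str.png

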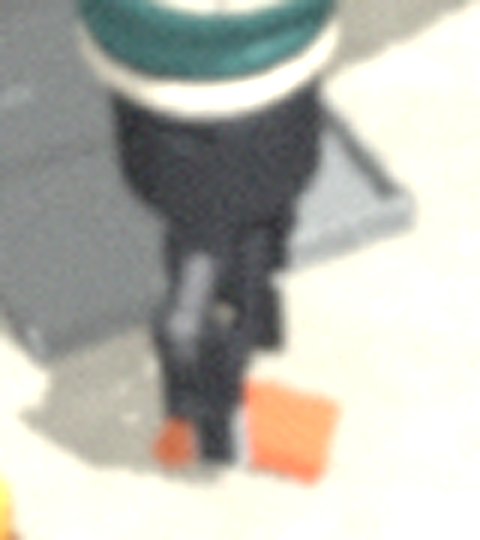

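```bash
python3 - <<'E'
from h import *
b=cam("scene")
for z in(0,5,10,15):print(z,ray(b,[[215.8,162]],z)[0,:2].round(1))
print(proj(b,[[580,-128,0],[580,-128,10],[584,-124,10],[580,-128,20]]).round(1).tolist())
E
```

```text
0 [ 573.2 -143.5]
5 [ 575.4 -139.1]
10 [ 577.6 -134.7]
15 [ 579.8 -130.3]
[[216.6, 167.0], [216.3, 164.1], [215.8, 165.8], [216.1, 161.1]]
```

Near tip at about z=17 with the TCP at -5.5, so there's room to go 9 mm lower and close.

move_arm(series=[{"dx": 0,"dy": 0,"dz": 0.005,"spin": 0},{"dx": 0,"dy": 0,"dz": 0.01,"spin": 0},{"dx": 0,"dy": 0,"dz": 0.015,"spin": 0},{"dx": 0,"dy": 0,"dz": 0.02,"spin": 0},{"dx": 0,"dy": 0,"dz": 0.025,"spin": 0},{"dx": 0,"dy": 0,"dz": 0.03,"spin": 0},{"dx": 0,"dy": 0,"dz": 0.035,"spin": 0},{"dx": 0,"dy": 0,"dz": 0.04,"spin": 0},{"dx": 0,"dy": 0,"dz": 0.045,"spin": 0},{"dx": 0,"dy": 0,"dz": 0.045,"spin": 0}])

```text
clock: 10.85
tcp_pos: [558.8, -150.6, -14.5]
tcp_rot: [-1.168, -2.916, 0.0]
ft_force: [0.3, -0.1, -0.8]
width: 0.701
grasp_force: 0.0
```

move_arm(series=[{"dx": 0,"dy": 0,"dz": 0,"spin": 0},{"dx": 0,"dy": 0,"dz": 0,"spin": 0},{"dx": 0,"dy": 0,"dz": 0,"spin": 0},{"dx": 0,"dy": 0,"dz": 0,"spin": 0},{"dx": 0,"dy": 0,"dz": 0,"spin": 0},{"dx": 0,"dy": 0,"dz": 0,"spin": 0},{"dx": 0,"dy": 0,"dz": 0,"spin": 0},{"dx": 0,"dy": 0,"dz": 0,"spin": 0},{"dx": 0,"dy": 0,"dz": 0,"spin": 0},{"dx": 0,"dy": 0,"dz": 0,"spin": 0}], claw=30)

```text
clock: 12.1
tcp_pos: [559.1, -150.7, -14.1]
tcp_rot: [1.168, 2.916, 0.0]
ft_force: [0.1, 1.2, 5.3]
width: 0.441
grasp_force: 60.2
```

Gripped (60 N); the tips are about at bench level with the TCP at -14. Lift and start toward the grey tray.

move_arm(series=[{"dx": 0,"dy": 0,"dz": -0.03,"spin": 0},{"dx": 0,"dy": 0,"dz": -0.1,"spin": 0},{"dx": -0.02,"dy": -0.03,"dz": -0.2,"spin": 0.02},{"dx": -0.07,"dy": -0.12,"dz": -0.3,"spin": 0.06},{"dx": -0.15,"dy": -0.25,"dz": -0.4,"spin": 0.12},{"dx": -0.25,"dy": -0.4,"dz": -0.47,"spin": 0.18},{"dx": -0.34,"dy": -0.55,"dz": -0.5,"spin": 0.25},{"dx": -0.43,"dy": -0.69,"dz": -0.5,"spin": 0.32},{"dx": -0.5,"dy": -0.8,"dz": -0.5,"spin": 0.38},{"dx": -0.55,"dy": -0.88,"dz": -0.5,"spin": 0.42}])

```text
clock: 13.35
tcp_pos: [516.4, -355.6, 87.1]
tcp_rot: [2.305, 2.133, 0.0]
ft_force: [0.9, 0.2, -0.6]
width: 0.446
grasp_force: 60.3
```

```bash
python3 -c "
from h import *
to((506,-403,20,-5),(506,-403,-9,-5))"
```

```text
now [ 516.4 -355.6   87.1] phi -4.4 q [-0.64  0.07  1.69 -0.    1.38 -0.57] t 13.35 w 38.1 F [ 0.9  0.2 -0.6] g 60.3
(506, -403, 20, -5) -> dx -0.240 dy -0.034 dz 0.336 spin 0.005
(506, -403, -9, -5) -> dx -0.240 dy -0.034 dz 0.481 spin 0.005
```

move_arm(series=[{"dx": -0.05,"dy": -0.01,"dz": 0,"spin": 0},{"dx": -0.13,"dy": -0.02,"dz": 0.05,"spin": 0},{"dx": -0.2,"dy": -0.03,"dz": 0.12,"spin": 0.005},{"dx": -0.24,"dy": -0.034,"dz": 0.2,"spin": 0.005},{"dx": -0.24,"dy": -0.034,"dz": 0.28,"spin": 0.005},{"dx": -0.24,"dy": -0.034,"dz": 0.36,"spin": 0.005},{"dx": -0.24,"dy": -0.034,"dz": 0.42,"spin": 0.005},{"dx": -0.24,"dy": -0.034,"dz": 0.455,"spin": 0.005},{"dx": -0.24,"dy": -0.034,"dz": 0.475,"spin": 0.005},{"dx": -0.24,"dy": -0.034,"dz": 0.481,"spin": 0.005}])

```text
clock: 14.6
tcp_pos: [506.9, -401.4, -10.1]
tcp_rot: [2.31, 2.129, 0.0]
ft_force: [-2.8, 2.1, 8.2]
width: 0.445
grasp_force: 61.2
```

move_arm(series=[{"dx": 0,"dy": 0,"dz": 0,"spin": 0},{"dx": 0,"dy": 0,"dz": 0,"spin": 0},{"dx": 0,"dy": 0,"dz": 0,"spin": 0},{"dx": 0,"dy": 0,"dz": 0,"spin": 0},{"dx": 0,"dy": 0,"dz": 0,"spin": 0},{"dx": 0,"dy": 0,"dz": -0.02,"spin": 0},{"dx": 0,"dy": 0,"dz": -0.08,"spin": 0},{"dx": 0,"dy": 0,"dz": -0.2,"spin": 0},{"dx": 0,"dy": 0,"dz": -0.35,"spin": 0},{"dx": 0,"dy": 0,"dz": -0.5,"spin": 0}], claw=60)

```text
clock: 15.85
tcp_pos: [506.8, -401.4, 91.4]
tcp_rot: [2.309, 2.129, 0.0]
ft_force: [0.5, 0.1, -0.5]
width: 0.706
grasp_force: 0.0
```

```bash
python3 -c "
from h import *
s=cam('scene')
red=lambda h,s,v:((h<14)|(h>170))&(s>90)
print(rect(s,(150,70,250,145),red,12))
to((456.6,45.5,80,7.6))"
```

```text
[ 504.1 -395.5   76.    45.6   84.4]
now [ 507.9 -402.4   96. ] phi -4.7 q [-0.71  0.11  1.64 -0.    1.39 -0.63] t 15.9 w 59.8 F [ 0.7 -0.8  5.6] g 0.0
(456.6, 45.5, 80, 7.6) -> dx 2.211 dy -0.438 dz 0.071 spin -0.102
```

Shard laid at about (505,-399) in the grey tray. On to the pick.

move_arm(series=[{"dx": 0.06,"dy": 0,"dz": 0,"spin": 0},{"dx": 0.18,"dy": -0.03,"dz": 0,"spin": -0.02},{"dx": 0.33,"dy": -0.06,"dz": 0,"spin": -0.04},{"dx": 0.5,"dy": -0.1,"dz": 0,"spin": -0.06},{"dx": 0.65,"dy": -0.13,"dz": 0,"spin": -0.08},{"dx": 0.8,"dy": -0.16,"dz": 0,"spin": -0.1},{"dx": 0.9,"dy": -0.18,"dz": 0,"spin": -0.102},{"dx": 1,"dy": -0.2,"dz": 0,"spin": -0.102},{"dx": 1,"dy": -0.2,"dz": 0,"spin": -0.102},{"dx": 1,"dy": -0.2,"dz": 0,"spin": -0.102}], claw=40)

```text
clock: 17.15
tcp_pos: [483.2, -199.0, 89.4]
tcp_rot: [2.07, 2.363, -0.0]
ft_force: [0.2, 0.9, 1.1]
width: 0.469
grasp_force: 0.0
```

```bash
python3 -c "
from h import *
to((456.6,45.5,80,7.6))"
```

```text
now [ 483.2 -199.    89.4] phi 7.6 q [-0.44 -0.16  1.91 -0.    1.39 -0.57] t 17.15 w 40.0 F [0.2 0.9 1.1] g 0.0
(456.6, 45.5, 80, 7.6) -> dx 1.230 dy 0.029 dz 0.047 spin -0.000
```

```bash
python3 - <<'E'
from h import *
b=cam("scene");p=np.array([483.2,-199,89.4]);d=np.array([np.cos(.133),np.sin(.133),0])
for w in(20,27):
  for z in(14,22,30):print(w,z,proj(b,[p+w*d+[0,0,z],p-w*d+[0,0,z]]).round(0).tolist())
u,v=proj(b,[p])[0].astype(int);g=cv2.cvtColor(b["frame"],cv2.COLOR_RGB2GRAY)
print(u,v)
for r in range(v-30,v+8,1):print(r,"".join("#" if x<75 else "." if x>120 else "+" for x in g[r,u-30:u+30]))
E
```

```text
20 14 [[227.0, 106.0], [240.0, 99.0]]
20 22 [[227.0, 104.0], [240.0, 97.0]]
20 30 [[227.0, 101.0], [240.0, 94.0]]
27 14 [[225.0, 108.0], [242.0, 98.0]]
27 22 [[225.0, 105.0], [242.0, 96.0]]
27 30 [[224.0, 102.0], [242.0, 93.0]]
233 107
77 +++############+################+++###############+.........
78 ##+############+###############+++++############+++.........
79 ##++##########################++...++#########++............
80 +#++##########################+.....+########+..............
81 +++++#########################+.....+########+..............
82 +++#++#######################+.....+########++..............
83 ++++++#######################+.....+########+...............
84 ++++++######################++.....+######+++...............
85 +++++++###############+#####+......+#####+++................
86 +++++++####################+.......+#####+++................
87 ++++++++###################+.......+#####+++................
88 ++++++++###################+.......+#####+++................
89 +++++++++##################+.......+#####+++................
90 +++++++++++###############++.
[... 882 characters left out ...]
++++++++++++++++..++++++..........................
105 ++++++++++++++++++++++++++..+++++++.........................
106 ++++++++++++++++++++..++++..++++++++........................
107 ++++++++++++++++++............++++++........................
108 ++++++++++++++++++........+....++++++.......................
109 +++..++.+++++++++++.............++++++......................
110 ..........++++++++++.............++++++.....................
111 .....+......+++++++++...........++++++++....................
112 .............++++++++.............+++#+++...................
113 .............+++++++++............+++++++...................
114 ...............+++++++.............+++++++..................
```

At opening 40 the tips sit about 20 mm above the reported TCP. For the pick I'll go to TCP z ≈ -15.

move_arm(series=[{"dx": 0.06,"dy": 0,"dz": 0,"spin": 0},{"dx": 0.18,"dy": 0.01,"dz": 0,"spin": 0},{"dx": 0.33,"dy": 0.01,"dz": 0,"spin": 0},{"dx": 0.48,"dy": 0.02,"dz": 0,"spin": 0},{"dx": 0.63,"dy": 0.02,"dz": 0,"spin": 0},{"dx": 0.76,"dy": 0.03,"dz": 0,"spin": 0},{"dx": 0.87,"dy": 0.03,"dz": 0,"spin": 0},{"dx": 0.95,"dy": 0.03,"dz": 0,"spin": 0},{"dx": 1,"dy": 0.03,"dz": 0,"spin": 0},{"dx": 1,"dy": 0.03,"dz": 0,"spin": 0}], claw=35)

```text
clock: 18.45
tcp_pos: [462.7, 0.6, 89.4]
tcp_rot: [2.069, 2.364, -0.0]
ft_force: [-0.5, 0.4, -0.6]
width: 0.411
grasp_force: 0.0
```

```bash
python3 -c "
from h import *
to((456.6,45.5,20,7.6),(456.6,45.5,-15,7.6))"
```

```text
now [462.7   0.6  89.4] phi 7.6 q [-0.05 -0.31  2.03 -0.    1.42 -0.19] t 18.45 w 35.1 F [-0.5  0.4 -0.6] g 0.0
(456.6, 45.5, 20, 7.6) -> dx 0.227 dy -0.000 dz 0.347 spin 0.000
(456.6, 45.5, -15, 7.6) -> dx 0.227 dy -0.000 dz 0.522 spin 0.000
```

move_arm(series=[{"dx": 0.06,"dy": 0,"dz": 0,"spin": 0},{"dx": 0.15,"dy": 0,"dz": 0.05,"spin": 0},{"dx": 0.21,"dy": 0,"dz": 0.13,"spin": 0},{"dx": 0.227,"dy": 0,"dz": 0.22,"spin": 0},{"dx": 0.227,"dy": 0,"dz": 0.32,"spin": 0},{"dx": 0.227,"dy": 0,"dz": 0.4,"spin": 0},{"dx": 0.227,"dy": 0,"dz": 0.46,"spin": 0},{"dx": 0.227,"dy": 0,"dz": 0.5,"spin": 0},{"dx": 0.227,"dy": 0,"dz": 0.522,"spin": 0},{"dx": 0.227,"dy": 0,"dz": 0.522,"spin": 0}])

```text
clock: 19.7
tcp_pos: [456.8, 45.3, -15.0]
tcp_rot: [2.07, 2.363, 0.0]
ft_force: [0.1, 0.2, -0.4]
width: 0.41
grasp_force: 0.0
```

move_arm(series=[{"dx": 0,"dy": 0,"dz": 0,"spin": 0},{"dx": 0,"dy": 0,"dz": 0,"spin": 0},{"dx": 0,"dy": 0,"dz": 0,"spin": 0},{"dx": 0,"dy": 0,"dz": 0,"spin": 0},{"dx": 0,"dy": 0,"dz": 0,"spin": 0},{"dx": 0,"dy": 0,"dz": 0,"spin": 0},{"dx": 0,"dy": 0,"dz": 0,"spin": 0},{"dx": 0,"dy": 0,"dz": 0,"spin": 0},{"dx": 0,"dy": 0,"dz": 0,"spin": 0},{"dx": 0,"dy": 0,"dz": 0,"spin": 0}], claw=2)

```text
clock: 20.95
tcp_pos: [457.1, 45.3, -14.4]
tcp_rot: [2.069, 2.363, 0.001]
ft_force: [-2.2, 0.4, 6.4]
width: 0.079
grasp_force: 59.0
```

```bash
python3 -c "
from h import *
to((516,-291,80,85),(516,-291,80,-95))"
```

```text
now [457.1  45.3 -14.4] phi 7.6 q [ 0.04 -0.21  2.13  0.    1.22 -0.09] t 20.95 w 6.7 F [-2.2  0.4  6.4] g 59.0
(516, -291, 80, 85) -> dx -1.706 dy 0.071 dz -0.472 spin -0.645
(516, -291, 80, -95) -> dx -1.706 dy 0.071 dz -0.472 spin 0.855
```

Pick gripped. Lift and carry to the near compartment of the grey tray.

move_arm(series=[{"dx": 0,"dy": 0,"dz": -0.03,"spin": 0},{"dx": 0,"dy": 0,"dz": -0.1,"spin": 0},{"dx": -0.02,"dy": 0,"dz": -0.2,"spin": -0.02},{"dx": -0.08,"dy": 0,"dz": -0.32,"spin": -0.06},{"dx": -0.18,"dy": 0,"dz": -0.42,"spin": -0.12},{"dx": -0.32,"dy": 0.01,"dz": -0.5,"spin": -0.19},{"dx": -0.48,"dy": 0.02,"dz": -0.5,"spin": -0.26},{"dx": -0.64,"dy": 0.03,"dz": -0.5,"spin": -0.33},{"dx": -0.8,"dy": 0.03,"dz": -0.5,"spin": -0.4},{"dx": -0.95,"dy": 0.04,"dz": -0.5,"spin": -0.47}])

```text
clock: 22.2
tcp_pos: [489.8, -143.1, 86.1]
tcp_rot: [0.7, 3.062, -0.0]
ft_force: [1.1, 1.4, 0.3]
width: 0.084
grasp_force: 58.7
```

```bash
python3 -c "
from h import *
to((516,-291,80,85))"
```

```text
now [ 489.8 -143.1   86.1] phi 64.2 q [-0.33 -0.19  1.94  0.    1.39 -1.46] t 22.2 w 7.2 F [1.1 1.4 0.3] g 58.7
(516, -291, 80, 85) -> dx -0.439 dy -0.609 dz 0.031 spin -0.173
```

move_arm(series=[{"dx": -0.06,"dy": -0.09,"dz": 0,"spin": -0.04},{"dx": -0.14,"dy": -0.19,"dz": 0,"spin": -0.08},{"dx": -0.22,"dy": -0.31,"dz": 0,"spin": -0.12},{"dx": -0.3,"dy": -0.42,"dz": 0,"spin": -0.16},{"dx": -0.37,"dy": -0.51,"dz": 0.03,"spin": -0.173},{"dx": -0.42,"dy": -0.58,"dz": 0.1,"spin": -0.173},{"dx": -0.439,"dy": -0.609,"dz": 0.18,"spin": -0.173},{"dx": -0.439,"dy": -0.609,"dz": 0.25,"spin": -0.173},{"dx": -0.439,"dy": -0.609,"dz": 0.28,"spin": -0.173},{"dx": -0.439,"dy": -0.609,"dz": 0.28,"spin": -0.173}])

```text
clock: 23.45
tcp_pos: [515.0, -289.4, 28.6]
tcp_rot: [-0.144, -3.138, -0.001]
ft_force: [0.4, 0.4, -0.5]
width: 0.076
grasp_force: 58.7
```

```bash
python3 - <<'E'
from h import *
to((516,-291,-9.5,85))
s=cam("scene");u,v=140,50
im=cv2.resize(s["frame"][v:v+100,u:u+120],None,fx=5,fy=5,interpolation=cv2.INTER_CUBIC)
cv2.imwrite("pics/pick.png",cv2.convertScaleAbs(im,alpha=1.3,beta=10)[...,::-1])
E
```

```text
now [ 515.  -289.4   28.6] phi 84.8 q [-0.56  0.04  1.82  0.    1.28 -2.03] t 23.45 w 6.5 F [ 0.4  0.4 -0.5] g 58.7
(516, -291, -9.5, 85) -> dx -0.006 dy -0.008 dz 0.191 spin -0.002
```

View pics/pick.png

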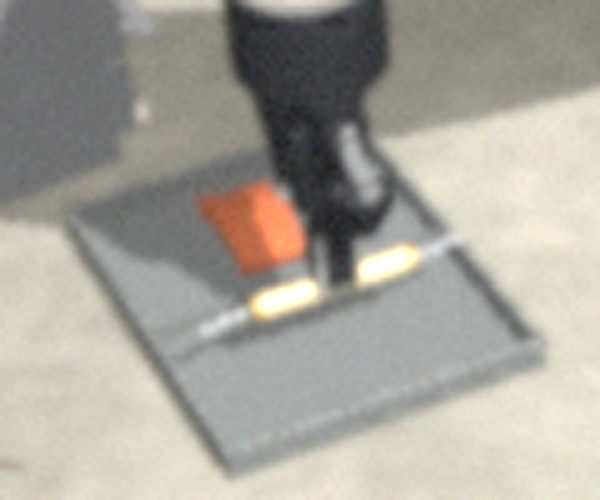

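The plain shard lies flat in the far compartment and the pick hangs level and centred over the near one (hooks at crop (200,330) and (460,240)). Lower and release.

move_arm(series=[{"dx": -0.006,"dy": -0.008,"dz": 0.02,"spin": 0},{"dx": -0.006,"dy": -0.008,"dz": 0.06,"spin": 0},{"dx": -0.006,"dy": -0.008,"dz": 0.1,"spin": 0},{"dx": -0.006,"dy": -0.008,"dz": 0.13,"spin": 0},{"dx": -0.006,"dy": -0.008,"dz": 0.155,"spin": 0},{"dx": -0.006,"dy": -0.008,"dz": 0.17,"spin": 0},{"dx": -0.006,"dy": -0.008,"dz": 0.18,"spin": 0},{"dx": -0.006,"dy": -0.008,"dz": 0.187,"spin": 0},{"dx": -0.006,"dy": -0.008,"dz": 0.191,"spin": 0},{"dx": -0.006,"dy": -0.008,"dz": 0.191,"spin": 0}])

```text
clock: 24.75
tcp_pos: [516.2, -291.7, -9.1]
tcp_rot: [0.144, 3.138, -0.0]
ft_force: [-0.3, 0.2, -0.1]
width: 0.084
grasp_force: 58.7
```

move_arm(series=[{"dx": 0,"dy": 0,"dz": 0,"spin": 0},{"dx": 0,"dy": 0,"dz": 0,"spin": 0},{"dx": 0,"dy": 0,"dz": 0,"spin": 0},{"dx": 0,"dy": 0,"dz": 0,"spin": 0},{"dx": 0,"dy": 0,"dz": -0.02,"spin": 0},{"dx": 0,"dy": 0,"dz": -0.07,"spin": 0},{"dx": 0,"dy": 0,"dz": -0.16,"spin": 0},{"dx": 0,"dy": 0,"dz": -0.28,"spin": 0},{"dx": 0,"dy": 0,"dz": -0.42,"spin": 0},{"dx": 0,"dy": 0,"dz": -0.55,"spin": 0}], claw=30)

```text
clock: 26.0
tcp_pos: [516.4, -291.8, 103.4]
tcp_rot: [0.144, 3.137, -0.001]
ft_force: [-0.4, 0.6, -0.4]
width: 0.351
grasp_force: 0.0
```

```bash
python3 -c "
from h import *
to((566,150.6,90,81.7))"
```

```text
now [ 516.4 -291.8  103.4] phi 84.7 q [-0.56 -0.01  1.75 -0.    1.4  -2.04] t 26.0 w 29.9 F [-0.4  0.6 -0.4] g 0.0
(566, 150.6, 90, 81.7) -> dx -0.044 dy 2.225 dz 0.065 spin 0.025
```

move_arm(series=[{"dx": 0,"dy": 0.06,"dz": -0.03,"spin": 0},{"dx": 0,"dy": 0.18,"dz": -0.07,"spin": 0},{"dx": 0,"dy": 0.32,"dz": -0.1,"spin": 0.01},{"dx": 0,"dy": 0.46,"dz": -0.1,"spin": 0.02},{"dx": 0,"dy": 0.6,"dz": -0.1,"spin": 0.025},{"dx": 0,"dy": 0.72,"dz": -0.1,"spin": 0.025},{"dx": 0,"dy": 0.83,"dz": -0.1,"spin": 0.025},{"dx": -0.01,"dy": 0.92,"dz": -0.1,"spin": 0.025},{"dx": -0.01,"dy": 0.98,"dz": -0.1,"spin": 0.025},{"dx": -0.02,"dy": 1,"dz": -0.1,"spin": 0.025}], claw=60)

```text
clock: 27.25
tcp_pos: [538.5, -92.1, 120.7]
tcp_rot: [-0.225, -3.133, 0.0]
ft_force: [0.5, -0.7, -0.4]
width: 0.706
grasp_force: 0.0
```

move_arm(series=[{"dx": 0,"dy": 0.06,"dz": 0,"spin": 0},{"dx": 0,"dy": 0.18,"dz": 0,"spin": 0},{"dx": 0,"dy": 0.32,"dz": 0,"spin": 0},{"dx": 0,"dy": 0.46,"dz": 0,"spin": 0},{"dx": 0,"dy": 0.6,"dz": 0,"spin": 0},{"dx": 0,"dy": 0.72,"dz": 0,"spin": 0},{"dx": 0,"dy": 0.83,"dz": 0,"spin": 0},{"dx": 0,"dy": 0.92,"dz": 0,"spin": 0},{"dx": 0,"dy": 0.98,"dz": 0,"spin": 0},{"dx": 0,"dy": 1,"dz": 0,"spin": 0}])

```text
clock: 28.5
tcp_pos: [567.3, 105.5, 120.7]
tcp_rot: [-0.226, -3.133, 0.0]
ft_force: [-0.3, 0.0, 0.6]
width: 0.701
grasp_force: 0.0
```

```bash
python3 -c "
from h import *
to((565.5,150.8,40,81.6),(565.5,150.8,-14.5,81.6))"
```

```text
now [567.3 105.5 120.7] phi 81.8 q [ 0.14 -0.06  1.77 -0.    1.44 -1.29] t 28.5 w 59.9 F [-0.3  0.   0.6] g 0.0
(565.5, 150.8, 40, 81.6) -> dx 0.042 dy 0.223 dz 0.404 spin 0.001
(565.5, 150.8, -14.5, 81.6) -> dx 0.041 dy 0.223 dz 0.676 spin 0.001
```

move_arm(series=[{"dx": 0.01,"dy": 0.06,"dz": 0,"spin": 0},{"dx": 0.03,"dy": 0.15,"dz": 0.06,"spin": 0},{"dx": 0.04,"dy": 0.21,"dz": 0.16,"spin": 0},{"dx": 0.041,"dy": 0.223,"dz": 0.28,"spin": 0},{"dx": 0.041,"dy": 0.223,"dz": 0.4,"spin": 0},{"dx": 0.041,"dy": 0.223,"dz": 0.5,"spin": 0},{"dx": 0.041,"dy": 0.223,"dz": 0.58,"spin": 0},{"dx": 0.041,"dy": 0.223,"dz": 0.63,"spin": 0},{"dx": 0.041,"dy": 0.223,"dz": 0.665,"spin": 0},{"dx": 0.041,"dy": 0.223,"dz": 0.676,"spin": 0}])

```text
clock: 29.75
tcp_pos: [565.7, 150.4, -14.5]
tcp_rot: [0.226, 3.133, 0.0]
ft_force: [-0.7, 0.9, 0.1]
width: 0.699
grasp_force: 0.0
```

move_arm(series=[{"dx": 0,"dy": 0,"dz": 0,"spin": 0},{"dx": 0,"dy": 0,"dz": 0,"spin": 0},{"dx": 0,"dy": 0,"dz": 0,"spin": 0},{"dx": 0,"dy": 0,"dz": 0,"spin": 0},{"dx": 0,"dy": 0,"dz": 0,"spin": 0},{"dx": 0,"dy": 0,"dz": 0,"spin": 0},{"dx": 0,"dy": 0,"dz": 0,"spin": 0},{"dx": 0,"dy": 0,"dz": 0,"spin": 0},{"dx": 0,"dy": 0,"dz": 0,"spin": 0},{"dx": 0,"dy": 0,"dz": 0,"spin": 0}], claw=30)

```text
clock: 31.0
tcp_pos: [566.0, 150.5, -13.7]
tcp_rot: [0.226, 3.132, 0.001]
ft_force: [-0.0, 0.5, 6.2]
width: 0.446
grasp_force: 60.4
```

```bash
python3 -c "
from h import *
to((489,390,90,85),(489,390,-8.5,85))"
```

```text
now [566.  150.5 -13.7] phi 81.7 q [ 0.22  0.08  1.86  0.    1.2  -1.21] t 31.0 w 38.1 F [-0.   0.5  6.2] g 60.4
(489, 390, 90, 85) -> dx 0.553 dy 1.130 dz -0.519 spin -0.027
(489, 390, -8.5, 85) -> dx 0.553 dy 1.130 dz -0.026 spin -0.027
```

move_arm(series=[{"dx": 0,"dy": 0,"dz": -0.03,"spin": 0},{"dx": 0,"dy": 0,"dz": -0.1,"spin": 0},{"dx": 0.02,"dy": 0.04,"dz": -0.2,"spin": 0},{"dx": 0.07,"dy": 0.14,"dz": -0.3,"spin": -0.01},{"dx": 0.14,"dy": 0.28,"dz": -0.4,"spin": -0.02},{"dx": 0.22,"dy": 0.45,"dz": -0.47,"spin": -0.027},{"dx": 0.3,"dy": 0.62,"dz": -0.5,"spin": -0.027},{"dx": 0.38,"dy": 0.78,"dz": -0.5,"spin": -0.027},{"dx": 0.44,"dy": 0.9,"dz": -0.5,"spin": -0.027},{"dx": 0.49,"dy": 1,"dz": -0.5,"spin": -0.027}])

```text
clock: 32.25
tcp_pos: [496.8, 363.9, 86.9]
tcp_rot: [0.137, 3.138, 0.001]
ft_force: [-0.5, 0.6, -0.7]
width: 0.444
grasp_force: 60.3
```

```bash
python3 -c "
from h import *
to((489,390,-9.5,85))"
```

```text
now [496.8 363.9  86.9] phi 85.0 q [ 0.59  0.05  1.72  0.    1.38 -0.89] t 32.25 w 37.9 F [-0.5  0.6 -0.7] g 60.3
(489, 390, -9.5, 85) -> dx 0.050 dy 0.126 dz 0.482 spin 0.000
```

move_arm(series=[{"dx": 0.02,"dy": 0.04,"dz": 0.02,"spin": 0},{"dx": 0.035,"dy": 0.08,"dz": 0.07,"spin": 0},{"dx": 0.05,"dy": 0.12,"dz": 0.14,"spin": 0},{"dx": 0.05,"dy": 0.126,"dz": 0.22,"spin": 0},{"dx": 0.05,"dy": 0.126,"dz": 0.3,"spin": 0},{"dx": 0.05,"dy": 0.126,"dz": 0.37,"spin": 0},{"dx": 0.05,"dy": 0.126,"dz": 0.42,"spin": 0},{"dx": 0.05,"dy": 0.126,"dz": 0.455,"spin": 0},{"dx": 0.05,"dy": 0.126,"dz": 0.475,"spin": 0},{"dx": 0.05,"dy": 0.126,"dz": 0.48,"spin": 0}])

```text
clock: 33.5
tcp_pos: [489.8, 388.5, -9.7]
tcp_rot: [0.138, 3.138, 0.0]
ft_force: [-4.9, -3.4, 9.8]
width: 0.446
grasp_force: 61.3
```

move_arm(series=[{"dx": 0,"dy": 0,"dz": 0,"spin": 0},{"dx": 0,"dy": 0,"dz": 0,"spin": 0},{"dx": 0,"dy": 0,"dz": 0,"spin": 0},{"dx": 0,"dy": 0,"dz": 0,"spin": 0},{"dx": 0,"dy": 0,"dz": 0,"spin": 0},{"dx": 0,"dy": 0,"dz": -0.02,"spin": 0},{"dx": 0,"dy": 0,"dz": -0.07,"spin": 0},{"dx": 0,"dy": 0,"dz": -0.17,"spin": 0},{"dx": 0,"dy": 0,"dz": -0.3,"spin": 0},{"dx": 0,"dy": 0,"dz": -0.45,"spin": 0}], claw=54)

```text
clock: 34.75
tcp_pos: [489.6, 388.4, 81.8]
tcp_rot: [0.138, 3.138, 0.001]
ft_force: [-0.2, 0.8, 0.1]
width: 0.637
grasp_force: 0.0
```

```bash
python3 - <<'E'
from h import *
c=cam("top");s=cam("scene")
print(rect(s,(310,225,465,360),lambda h,s,v:(((h<14)|(h>170))&(s>90))|((v>190)&(s<60)),12))
for t in(100,120,140):print("orange",rim(c,(188,141,220,173),lambda h,s,v:(s>t)&(h<20),55,29),rim(s,(230,230,275,280),lambda h,s,v:(s>t)&(h<20),55,29))
P=blob(s,(230,230,275,280),lambda h,s,v:(s>120)&(h<20))
for q in((659.5,144,0),):
  for o in([0,0,0],[-23*.55,-23*.83,0]):pass
print("scene blob box",P.min(0).round(1),P.max(0).round(1)); T=blob(c,(188,141,220,173),lambda h,s,v:(s>120)&(h<20));print("top box",T.min(0).round(1),T.max(0).round(1))
th=np.linspace(0,6.283,60)
for x,y in((659,142),(660,145),(660,148)):
  M=np.r_[np.c_[x+29*np.cos(th),y+29*np.sin(th),0*th+55],np.c_[x+23*np.cos(th),y+23*np.sin(th),0*th]]
  for k in(s,c):
    q=proj(k,M);print(x,y,q.min(0).round(1),q.max(0).round(1))
to((659.5,144,70,70),(659.5,144,0,70))
E
```

```text
[486.9 386.8  69.3  23.1  -5.2]
orange (array([659.7, 142.9]), 0.53) (array([659., 146.]), 0.23)
orange (array([658.7, 142.2]), 0.82) (array([659.6, 146.7]), 0.24)
orange (array([657.7, 141.5]), 1.21) (array([660.1, 147.4]), 0.37)
scene blob box [236.9 237.6] [266.9 274.1]
top box [192.9 145.9] [212.6 166.4]
659 142 [235.7 235.9] [265.9 273.5]
659 142 [192.6 145.9] [213.5 168.2]
660 145 [236.1 237.2] [266.3 274.8]
660 145 [191.5 145.6] [212.4 167.9]
660 148 [236.9 238.2] [267.2 275.9]
660 148 [190.5 145.6] [211.3 167.9]
now [491.  389.4  85. ] phi 85.0 q [ 0.63  0.07  1.7  -0.    1.37 -0.85] t 34.85 w 54.2 F [-0.4  0.2  1.4] g 0.0
(659.5, 144, 70, 70) -> dx -0.946 dy -1.149 dz 0.075 spin 0.125
(659.5, 144, 0, 70) -> dx -0.945 dy -1.150 dz 0.425 spin 0.125
```

move_arm(series=[{"dx": -0.04,"dy": -0.06,"dz": 0,"spin": 0},{"dx": -0.12,"dy": -0.15,"dz": 0,"spin": 0},{"dx": -0.23,"dy": -0.27,"dz": 0,"spin": 0},{"dx": -0.35,"dy": -0.41,"dz": 0,"spin": 0},{"dx": -0.48,"dy": -0.55,"dz": 0,"spin": 0},{"dx": -0.6,"dy": -0.69,"dz": 0,"spin": 0},{"dx": -0.72,"dy": -0.81,"dz": 0,"spin": 0},{"dx": -0.82,"dy": -0.91,"dz": 0,"spin": 0},{"dx": -0.9,"dy": -0.97,"dz": 0,"spin": 0},{"dx": -0.945,"dy": -1,"dz": 0,"spin": 0}], claw=82)

```text
clock: 36.1
tcp_pos: [660.8, 171.6, 79.1]
tcp_rot: [-0.139, -3.138, 0.0]
ft_force: [-0.2, 0.1, 0.0]
width: 0.963
grasp_force: 0.0
```

```bash
python3 -c "
from h import *
to((659.5,144,0,85))"
```

```text
now [660.8 171.6  79.1] phi 84.9 q [ 0.22  0.2   1.57  0.    1.38 -1.27] t 36.1 w 82.2 F [-0.2  0.1  0. ] g 0.0
(659.5, 144, 0, 85) -> dx -0.006 dy -0.138 dz 0.396 spin -0.001
```

move_arm(series=[{"dx": 0,"dy": -0.04,"dz": 0,"spin": 0},{"dx": -0.006,"dy": -0.1,"dz": 0,"spin": 0},{"dx": -0.006,"dy": -0.138,"dz": 0.02,"spin": 0},{"dx": -0.006,"dy": -0.138,"dz": 0.08,"spin": 0},{"dx": -0.006,"dy": -0.138,"dz": 0.16,"spin": 0},{"dx": -0.006,"dy": -0.138,"dz": 0.24,"spin": 0},{"dx": -0.006,"dy": -0.138,"dz": 0.31,"spin": 0},{"dx": -0.006,"dy": -0.138,"dz": 0.36,"spin": 0},{"dx": -0.006,"dy": -0.138,"dz": 0.39,"spin": 0},{"dx": -0.006,"dy": -0.138,"dz": 0.396,"spin": 0}])

```text
clock: 37.35
tcp_pos: [659.1, 145.0, 0.2]
tcp_rot: [-0.138, -3.138, 0.0]
ft_force: [0.5, 0.2, 0.6]
width: 0.96
grasp_force: 0.0
```

move_arm(series=[{"dx": 0,"dy": 0,"dz": 0,"spin": 0},{"dx": 0,"dy": 0,"dz": 0,"spin": 0},{"dx": 0,"dy": 0,"dz": 0,"spin": 0},{"dx": 0,"dy": 0,"dz": 0,"spin": 0},{"dx": 0,"dy": 0,"dz": 0,"spin": 0},{"dx": 0,"dy": 0,"dz": 0,"spin": 0},{"dx": 0,"dy": 0,"dz": 0,"spin": 0},{"dx": 0,"dy": 0,"dz": 0,"spin": 0},{"dx": 0,"dy": 0,"dz": 0,"spin": 0},{"dx": 0,"dy": 0,"dz": 0,"spin": 0}], claw=40)

```text
clock: 38.6
tcp_pos: [659.9, 145.0, 1.7]
tcp_rot: [0.138, 3.137, 0.001]
ft_force: [0.4, -0.6, 6.1]
width: 0.649
grasp_force: 63.6
```

```bash
python3 -c "
from h import *
to((479,278,80,85))"
```

```text
now [659.9 145.    1.7] phi 85.0 q [ 0.18  0.24  1.65 -0.    1.25 -1.3 ] t 38.6 w 55.5 F [ 0.4 -0.6  6.1] g 63.6
(479, 278, 80, 85) -> dx 0.958 dy 0.583 dz -0.393 spin -0.000
```

move_arm(series=[{"dx": 0,"dy": 0,"dz": -0.03,"spin": 0},{"dx": 0,"dy": 0,"dz": -0.1,"spin": 0},{"dx": 0.03,"dy": 0.02,"dz": -0.2,"spin": 0},{"dx": 0.12,"dy": 0.07,"dz": -0.29,"spin": 0},{"dx": 0.25,"dy": 0.15,"dz": -0.36,"spin": 0},{"dx": 0.42,"dy": 0.25,"dz": -0.4,"spin": 0},{"dx": 0.58,"dy": 0.35,"dz": -0.4,"spin": 0},{"dx": 0.73,"dy": 0.44,"dz": -0.4,"spin": 0},{"dx": 0.86,"dy": 0.52,"dz": -0.4,"spin": 0},{"dx": 0.95,"dy": 0.58,"dz": -0.4,"spin": 0}])

```text
clock: 39.85
tcp_pos: [479.0, 278.1, 81.7]
tcp_rot: [0.137, 3.137, 0.001]
ft_force: [0.5, -0.1, 0.1]
width: 0.65
grasp_force: 63.4
```

```bash
python3 - <<'E'
from h import *
to((479,278,6.5,85),(479,278,5,85))
s=cam("scene");u,v=300,190
im=cv2.resize(s["frame"][v:v+170,u:u+180],None,fx=3.3,fy=3.3,interpolation=cv2.INTER_CUBIC)
cv2.imwrite("pics/cup.png",im[...,::-1])
E
```

```text
now [479.  278.1  81.7] phi 85.0 q [ 0.48 -0.08  1.86  0.    1.37 -1.  ] t 39.85 w 55.5 F [ 0.5 -0.1  0.1] g 63.4
(479, 278, 6.5, 85) -> dx 0.000 dy -0.001 dz 0.376 spin 0.000
(479, 278, 5, 85) -> dx 0.000 dy -0.001 dz 0.384 spin 0.000
```

View pics/cup.png

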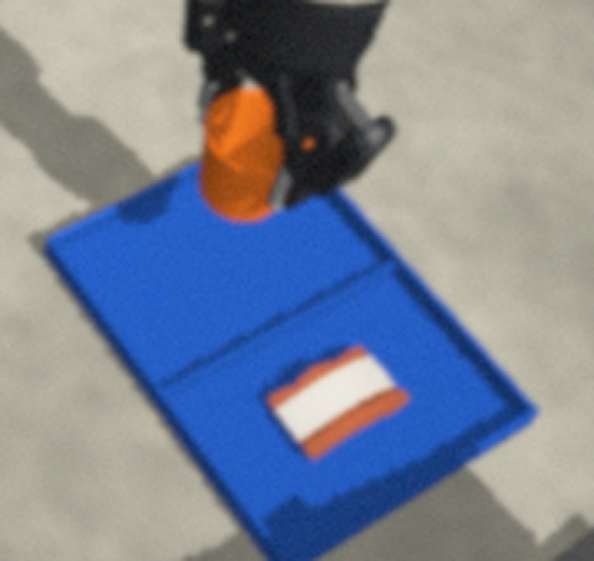

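The white-banded shard lies flat at crop (340,400) and the cup hangs upright over the near compartment. Lower and release.

move_arm(series=[{"dx": 0,"dy": 0,"dz": 0.03,"spin": 0},{"dx": 0,"dy": 0,"dz": 0.09,"spin": 0},{"dx": 0,"dy": 0,"dz": 0.16,"spin": 0},{"dx": 0,"dy": 0,"dz": 0.23,"spin": 0},{"dx": 0,"dy": 0,"dz": 0.29,"spin": 0},{"dx": 0,"dy": 0,"dz": 0.33,"spin": 0},{"dx": 0,"dy": 0,"dz": 0.355,"spin": 0},{"dx": 0,"dy": 0,"dz": 0.37,"spin": 0},{"dx": 0,"dy": 0,"dz": 0.376,"spin": 0},{"dx": 0,"dy": 0,"dz": 0.378,"spin": 0}])

```text
clock: 41.15
tcp_pos: [480.3, 277.3, 5.7]
tcp_rot: [0.138, 3.138, 0.0]
ft_force: [-4.4, -2.9, 9.5]
width: 0.646
grasp_force: 64.0
```

move_arm(series=[{"dx": 0,"dy": 0,"dz": 0,"spin": 0},{"dx": 0,"dy": 0,"dz": 0,"spin": 0},{"dx": 0,"dy": 0,"dz": 0,"spin": 0},{"dx": 0,"dy": 0,"dz": 0,"spin": 0},{"dx": 0,"dy": 0,"dz": 0,"spin": 0},{"dx": 0,"dy": 0,"dz": -0.03,"spin": 0},{"dx": 0,"dy": 0,"dz": -0.12,"spin": 0},{"dx": 0,"dy": 0,"dz": -0.27,"spin": 0},{"dx": 0,"dy": 0,"dz": -0.44,"spin": 0},{"dx": 0,"dy": 0,"dz": -0.6,"spin": 0}], claw=80)

```text
clock: 42.4
tcp_pos: [480.1, 277.2, 127.6]
tcp_rot: [0.138, 3.137, 0.001]
ft_force: [0.2, -0.0, 0.0]
width: 0.934
grasp_force: 0.0
```

```bash
python3 - <<'E'
from h import *
c=cam("top");s=cam("scene")
for t in(180,190,200):print("white",rim(s,(240,160,275,212),lambda h,s,v:(v>t)&(s<50),85,22),rim(c,(236,174,268,206),lambda h,s,v:(v>t-5)&(s<50),85,22))
B=blob(s,(240,160,275,212),lambda h,s,v:(v>185)&(s<50));print(B.min(0),B.max(0))
T=blob(c,(236,174,268,206),lambda h,s,v:(v>183)&(s<50));print(T.min(0),T.max(0))
th=np.linspace(0,6.283,60)
for x,y in((559,13.5),(562,14),(557,14)):
  M=np.r_[np.c_[x+22*np.cos(th),y+22*np.sin(th),0*th+85],np.c_[x+15*np.cos(th),y+15*np.sin(th),0*th]]
  for k in(s,c):
    q=proj(k,M);print(x,y,q.min(0).round(1),q.max(0).round(1))
to((559,13.5,130,85))
E
```

```text
white (array([586.7,  31.5]), 5.81) (array([587.3,  13.5]), 11.49)
white (array([591.3,  26. ]), 5.46) (array([580.9,  23. ]), 6.72)
white (array([593.8,  23.5]), 4.84) (array([560.1,  13. ]), 0.91)
[247.125 173.875] [261.875 206.625]
[235.625 173.625] [259.125 186.875]
559 13.5 [246.3 167.9] [267.3 206.4]
559 13.5 [241.5 181.3] [258.1 199.1]
562 14 [245.3 168.6] [266.2 207.1]
562 14 [241.3 180.2] [257.9 198. ]
557 14 [247.3 167.6] [268.2 206.1]
557 14 [241.4 182.1] [257.9 199.8]
now [481.4 277.9 130.2] phi 85.0 q [ 0.48 -0.12  1.8   0.    1.45 -1.01] t 42.5 w 80.4 F [ 0.7  0.7 -0.2] g 0.0
(559, 13.5, 130, 85) -> dx -0.502 dy -1.283 dz -0.001 spin -0.000
```

move_arm(series=[{"dx": -0.03,"dy": -0.06,"dz": 0,"spin": 0},{"dx": -0.08,"dy": -0.16,"dz": 0,"spin": 0},{"dx": -0.15,"dy": -0.3,"dz": 0,"spin": 0},{"dx": -0.23,"dy": -0.45,"dz": 0,"spin": 0},{"dx": -0.31,"dy": -0.6,"dz": 0,"spin": 0},{"dx": -0.38,"dy": -0.73,"dz": 0,"spin": 0},{"dx": -0.44,"dy": -0.84,"dz": 0,"spin": 0},{"dx": -0.48,"dy": -0.93,"dz": 0,"spin": 0},{"dx": -0.5,"dy": -0.98,"dz": 0,"spin": 0},{"dx": -0.5,"dy": -1,"dz": 0,"spin": 0}], claw=75)

```text
clock: 43.75
tcp_pos: [562.0, 68.8, 124.6]
tcp_rot: [-0.138, -3.138, -0.0]
ft_force: [0.3, 0.4, 0.3]
width: 0.877
grasp_force: 0.0
```

```bash
python3 - <<'E'
from h import *
to((559,13.7,37,85))
c=cam("top");s=cam("scene")
for t in(185,195,205):print("white",rim(s,(243,162,272,209),lambda h,s,v:(v>t)&(s<50),85,22))
for t in(100,120):print("orange",rim(c,(140,195,185,250),lambda h,s,v:(s>t)&(h<20),59,29),rim(s,(320,215,390,290),lambda h,s,v:(s>t)&(h<20),59,29))
E
```

```text
now [562.   68.8 124.6] phi 85.0 q [ 0.08 -0.09  1.78  0.    1.44 -1.41] t 43.75 w 74.9 F [0.3 0.4 0.3] g 0.0
(559, 13.7, 37, 85) -> dx -0.009 dy -0.276 dz 0.438 spin -0.000
white (array([556.6,   6.9]), 3.17)
white (array([557.1,  12.5]), 2.63)
white (array([558.6,  13.7]), 2.93)
orange (array([480.8, 272.1]), 1.1) (array([481.9, 279.3]), 0.44)
orange (array([480.5, 271.2]), 1.36) (array([482.1, 279.4]), 0.48)
```

move_arm(series=[{"dx": 0,"dy": -0.06,"dz": 0,"spin": 0},{"dx": -0.005,"dy": -0.16,"dz": 0,"spin": 0},{"dx": -0.009,"dy": -0.24,"dz": 0,"spin": 0},{"dx": -0.009,"dy": -0.276,"dz": 0.03,"spin": 0},{"dx": -0.009,"dy": -0.276,"dz": 0.11,"spin": 0},{"dx": -0.009,"dy": -0.276,"dz": 0.21,"spin": 0},{"dx": -0.009,"dy": -0.276,"dz": 0.3,"spin": 0},{"dx": -0.009,"dy": -0.276,"dz": 0.38,"spin": 0},{"dx": -0.009,"dy": -0.276,"dz": 0.43,"spin": 0},{"dx": -0.009,"dy": -0.276,"dz": 0.438,"spin": 0}])

```text
clock: 45.1
tcp_pos: [558.9, 14.1, 36.5]
tcp_rot: [-0.138, -3.138, -0.0]
ft_force: [-0.6, 0.1, 0.0]
width: 0.876
grasp_force: 0.0
```

move_arm(series=[{"dx": 0,"dy": 0,"dz": 0,"spin": 0},{"dx": 0,"dy": 0,"dz": 0,"spin": 0},{"dx": 0,"dy": 0,"dz": 0,"spin": 0},{"dx": 0,"dy": 0,"dz": 0,"spin": 0},{"dx": 0,"dy": 0,"dz": 0,"spin": 0},{"dx": 0,"dy": 0,"dz": 0,"spin": 0},{"dx": 0,"dy": 0,"dz": 0,"spin": 0},{"dx": 0,"dy": 0,"dz": 0,"spin": 0},{"dx": 0,"dy": 0,"dz": 0,"spin": 0},{"dx": 0,"dy": 0,"dz": 0,"spin": 0}], claw=25)

```text
clock: 46.35
tcp_pos: [559.7, 13.9, 38.4]
tcp_rot: [0.138, 3.137, -0.0]
ft_force: [0.2, -0.6, 6.2]
width: 0.485
grasp_force: 60.4
```

```bash
python3 -c "
from h import *
to((481.5,277.5,130,85))"
```

```text
now [559.7  13.9  38.4] phi 85.0 q [-0.02 -0.03  1.88 -0.    1.29 -1.5 ] t 46.35 w 41.4 F [ 0.2 -0.6  6.2] g 60.4
(481.5, 277.5, 130, 85) -> dx 0.504 dy 1.279 dz -0.459 spin -0.000
```

move_arm(series=[{"dx": 0,"dy": 0,"dz": -0.03,"spin": 0},{"dx": 0,"dy": 0,"dz": -0.1,"spin": 0},{"dx": 0.01,"dy": 0.03,"dz": -0.2,"spin": 0},{"dx": 0.05,"dy": 0.13,"dz": -0.32,"spin": 0},{"dx": 0.11,"dy": 0.28,"dz": -0.43,"spin": 0},{"dx": 0.18,"dy": 0.45,"dz": -0.5,"spin": 0},{"dx": 0.25,"dy": 0.62,"dz": -0.53,"spin": 0},{"dx": 0.31,"dy": 0.78,"dz": -0.53,"spin": 0},{"dx": 0.36,"dy": 0.91,"dz": -0.53,"spin": 0},{"dx": 0.4,"dy": 1,"dz": -0.53,"spin": 0}])

```text
clock: 47.6
tcp_pos: [496.5, 221.6, 144.5]
tcp_rot: [0.136, 3.138, 0.001]
ft_force: [0.5, 0.0, -0.2]
width: 0.488
grasp_force: 60.6
```

```bash
python3 - <<'E'
from h import *
to((481.5,277.5,138,85))
c=cam("top");s=cam("scene")
for t in(100,120):
  print("orange",rim(c,(130,190,190,255),lambda h,s,v:(s>t)&(h<20),59,29),rim(s,(300,200,400,300),lambda h,s,v:(s>t)&(h<20),59,29))
T=blob(c,(130,190,190,255),lambda h,s,v:(s>120)&(h<20));B=blob(s,(300,200,400,300),lambda h,s,v:(s>120)&(h<20));print(T.min(0),T.max(0),B.min(0),B.max(0))
th=np.linspace(0,6.283,60)
for x,y in((481,277),(484,277),(481,280)):
  M=np.r_[np.c_[x+29*np.cos(th),y+29*np.sin(th),0*th+59],np.c_[x+23*np.cos(th),y+23*np.sin(th),0*th+4]]
  for k in(c,s):
    q=proj(k,M);print(x,y,q.min(0).round(1),q.max(0).round(1))
E
```

```text
now [496.5 221.6 144.5] phi 85.0 q [ 0.37 -0.15  1.81  0.    1.48 -1.11] t 47.6 w 41.6 F [ 0.5  0.  -0.2] g 60.6
(481.5, 277.5, 138, 85) -> dx 0.099 dy 0.272 dz 0.032 spin 0.000
orange (array([456.7, 257.5]), 8.09) (array([481.9, 279.3]), 0.44)
orange (array([454.9, 257.9]), 7.89) (array([482.1, 279.4]), 0.49)
[145.375 218.875] [164.125 229.875] [353.375 241.125] [383.125 276.875]
481 277 [142.6 210.3] [165.9 231.7]
481 277 [351.2 240. ] [383.2 277.8]
484 277 [142.7 209.2] [165.9 230.6]
484 277 [350.1 240.7] [382.  278.6]
481 280 [141.6 210.4] [164.9 231.7]
481 280 [352.2 241. ] [384.3 278.9]
```

move_arm(series=[{"dx": 0.02,"dy": 0.04,"dz": 0,"spin": 0},{"dx": 0.04,"dy": 0.1,"dz": 0,"spin": 0},{"dx": 0.06,"dy": 0.17,"dz": 0,"spin": 0},{"dx": 0.085,"dy": 0.23,"dz": 0,"spin": 0},{"dx": 0.099,"dy": 0.272,"dz": 0.03,"spin": 0},{"dx": 0.099,"dy": 0.272,"dz": 0.08,"spin": 0},{"dx": 0.099,"dy": 0.272,"dz": 0.13,"spin": 0},{"dx": 0.099,"dy": 0.272,"dz": 0.16,"spin": 0},{"dx": 0.099,"dy": 0.272,"dz": 0.18,"spin": 0},{"dx": 0.099,"dy": 0.272,"dz": 0.18,"spin": 0}])

```text
clock: 48.95
tcp_pos: [481.9, 276.0, 107.0]
tcp_rot: [-0.138, -3.138, 0.0]
ft_force: [-0.5, 0.8, -0.4]
width: 0.485
grasp_force: 60.6
```

```bash
python3 - <<'E'
from h import *
to((481.5,277.5,108,85))
s=cam("scene");p=bot.get_state()["tcp_pos"];h=p[2]-38.4;u,v,k=330,180,6
im=cv2.resize(s["frame"][v:v+105,u:u+80],None,fx=k,fy=k,interpolation=cv2.INTER_CUBIC)[:600]
th=np.linspace(0,6.283,80);ci=lambda x,y,z,r:np.c_[x+r*np.cos(th),y+r*np.sin(th),0*th+z]
im=np.ascontiguousarray(im);q=lambda M:((proj(s,M)-[u,v]+.5)*k).astype(int).reshape(-1,1,2)
o=im.copy()
cv2.polylines(im,[q(ci(481.5,277.5,59,29)),q(ci(481.5,277.5,4,23))],True,(0,255,0),1)
cv2.polylines(im,[q(ci(p[0],p[1],h,15))],True,(0,0,255),1)
cv2.imwrite("pics/nest.png",im[...,::-1])
E
```

```text
now [481.9 276.  107. ] phi 85.0 q [ 0.47 -0.1   1.83  0.    1.41 -1.01] t 48.95 w 41.4 F [-0.5  0.8 -0.4] g 60.6
(481.5, 277.5, 108, 85) -> dx 0.003 dy 0.007 dz -0.005 spin -0.000
```

View pics/nest.png

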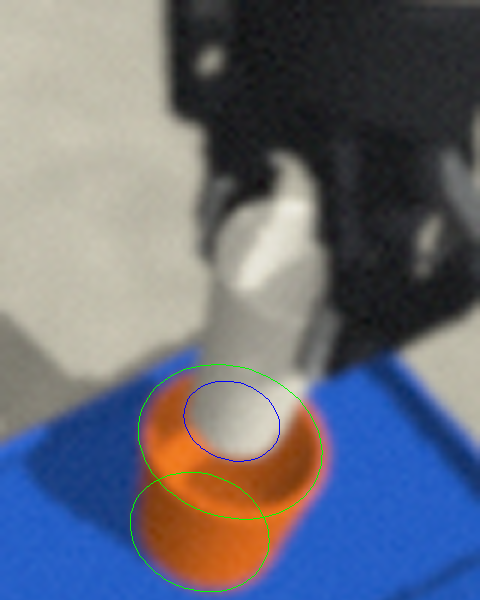

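Foot and cup sit at the same offset from their predicted outlines, so a nudge of (-0.4,+1.5) mm aligns them. Descend in two stages, checking force.

move_arm(series=[{"dx": 0.003,"dy": 0.007,"dz": 0,"spin": 0},{"dx": 0.003,"dy": 0.007,"dz": 0.01,"spin": 0},{"dx": 0.003,"dy": 0.007,"dz": 0.03,"spin": 0},{"dx": 0.003,"dy": 0.007,"dz": 0.055,"spin": 0},{"dx": 0.003,"dy": 0.007,"dz": 0.08,"spin": 0},{"dx": 0.003,"dy": 0.007,"dz": 0.11,"spin": 0},{"dx": 0.003,"dy": 0.007,"dz": 0.14,"spin": 0},{"dx": 0.003,"dy": 0.007,"dz": 0.165,"spin": 0},{"dx": 0.003,"dy": 0.007,"dz": 0.185,"spin": 0},{"dx": 0.003,"dy": 0.007,"dz": 0.2,"spin": 0}])

```text
clock: 50.25
tcp_pos: [481.5, 277.6, 67.0]
tcp_rot: [-0.138, -3.139, 0.0]
ft_force: [-0.1, -0.3, -0.9]
width: 0.486
grasp_force: 60.6
```

move_arm(series=[{"dx": 0,"dy": 0,"dz": 0.01,"spin": 0},{"dx": 0,"dy": 0,"dz": 0.022,"spin": 0},{"dx": 0,"dy": 0,"dz": 0.036,"spin": 0},{"dx": 0,"dy": 0,"dz": 0.05,"spin": 0},{"dx": 0,"dy": 0,"dz": 0.063,"spin": 0},{"dx": 0,"dy": 0,"dz": 0.074,"spin": 0},{"dx": 0,"dy": 0,"dz": 0.083,"spin": 0},{"dx": 0,"dy": 0,"dz": 0.09,"spin": 0},{"dx": 0,"dy": 0,"dz": 0.095,"spin": 0},{"dx": 0,"dy": 0,"dz": 0.097,"spin": 0}])

```text
clock: 51.5
tcp_pos: [481.5, 277.6, 47.8]
tcp_rot: [0.138, 3.139, -0.0]
ft_force: [1.0, 0.3, -0.5]
width: 0.488
grasp_force: 60.6
```

move_arm(series=[{"dx": 0,"dy": 0,"dz": 0.004,"spin": 0},{"dx": 0,"dy": 0,"dz": 0.004,"spin": 0},{"dx": 0,"dy": 0,"dz": 0.004,"spin": 0},{"dx": 0,"dy": 0,"dz": 0.004,"spin": 0},{"dx": 0,"dy": 0,"dz": 0.004,"spin": 0},{"dx": 0,"dy": 0,"dz": -0.03,"spin": 0},{"dx": 0,"dy": 0,"dz": -0.1,"spin": 0},{"dx": 0,"dy": 0,"dz": -0.22,"spin": 0},{"dx": 0,"dy": 0,"dz": -0.38,"spin": 0},{"dx": 0,"dy": 0,"dz": -0.5,"spin": 0}], claw=78)

```text
clock: 52.75
tcp_pos: [481.8, 277.8, 150.5]
tcp_rot: [0.138, 3.137, 0.001]
ft_force: [0.6, 0.7, 0.9]
width: 0.917
grasp_force: 0.0
```

move_arm(series=[{"dx": 0,"dy": -0.05,"dz": -0.05,"spin": 0},{"dx": 0,"dy": -0.15,"dz": -0.1,"spin": 0},{"dx": 0,"dy": -0.3,"dz": -0.2,"spin": 0},{"dx": 0,"dy": -0.45,"dz": -0.2,"spin": 0},{"dx": 0,"dy": -0.6,"dz": -0.2,"spin": 0},{"dx": 0,"dy": -0.75,"dz": -0.2,"spin": 0},{"dx": 0,"dy": -0.85,"dz": -0.2,"spin": 0},{"dx": 0,"dy": -0.95,"dz": -0.2,"spin": 0},{"dx": 0,"dy": -1,"dz": -0.2,"spin": 0},{"dx": 0,"dy": -1,"dz": -0.2,"spin": 0}])

```text
clock: 54.0
tcp_pos: [463.7, 77.7, 187.7]
tcp_rot: [-0.14, -3.138, 0.0]
ft_force: [-0.0, -0.0, 0.7]
width: 0.909
grasp_force: 0.0
```

```bash
python3 - <<'E'
from h import *
c=cam("top");s=cam("scene")
A=cv2.resize(c["frame"][180:262,90:190],None,fx=4,fy=4,interpolation=cv2.INTER_CUBIC)
B=cv2.resize(s["frame"][200:300,320:420],None,fx=4,fy=3.28,interpolation=cv2.INTER_CUBIC)
cv2.imwrite("pics/fin1.png",np.hstack([A,B])[...,::-1])
G=cv2.resize(c["frame"][165:250,325:430],None,fx=4,fy=4,interpolation=cv2.INTER_CUBIC)
H=cv2.resize(s["frame"][65:150,145:255],None,fx=3.4,fy=4,interpolation=cv2.INTER_CUBIC)
cv2.imwrite("pics/fin2.png",np.hstack([G,H])[...,::-1])
print(proj(s,[[481,277.5,93],[481,277.5,59]]).round(1).tolist())
E
```

```text
[[371.4, 242.6], [368.0, 252.8]]
```

View pics/fin1.png

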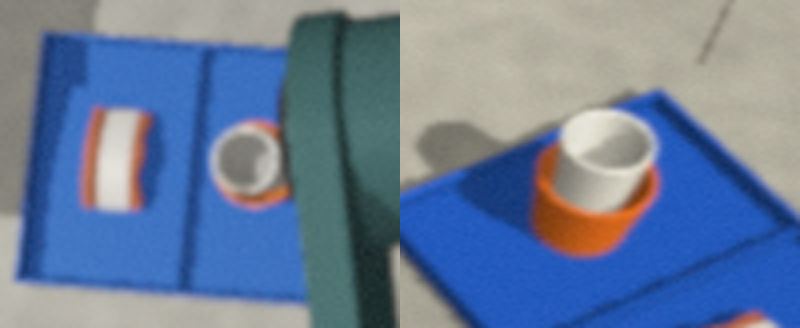

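View pics/fin2.png

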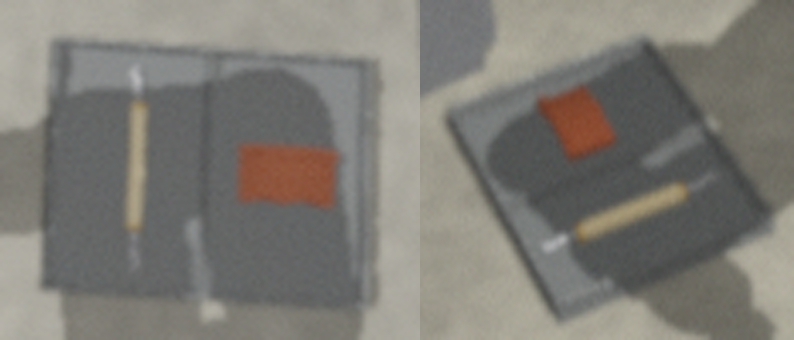

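The pictures show both kits in place. The white cup's rim centre is at scene pixel (372,242.7), against (371.4,242.6) expected when fully seated. The pick and both shards lie flat inside their own compartments.

```bash
python3 -c "
from bench import bot
print(bot.job_done())"
```

```text
the job is handed in; nothing more can be done
None
```

Both kits are made up as asked and the job is handed in at about 54 s; the first grip on the plain shard closed above it without moving it, and the second held.

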